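Blow off the jig pin, seat the drill-jig cover on it and hold it down

ROBOT

A 6-joint arm with a two-finger parallel gripper is mounted at the origin on a cart in front of the work surface, level with it; the furniture and walls round the work are solid. World frame = base frame: x ahead of the robot, y to its left, z up, the work surface at z = 0. Lengths are in m, angles in degrees, forces in N, time in s.
With the tool pointing down it reaches from about 0.35 to 0.775 m from the base axis. Payload 7.3 kg.
Tool frame: the origin (TCP) lies at the very end of the fingers, on their centre line; the grasp point (between the pads) lies 19 mm behind it; z points along the fingers, y is the line along which they close (so a half turn about z gives the same grasp; the last joint's range is limited). The gripper opens to 92 mm and grips with 3 to 60 N. Pads are 19 mm wide; open, the fingers measure 130 mm over their backs; the gripper's body (75 mm by 190 mm) begins 47 mm behind the grasp point.
Start: joints at [-82.964, 19.595, 87.324, -0, 73.075, -8.365], TCP at [0.139, -0.506, 0.227] pointing down, gripper open.
Joint ranges: [-145.02, 145.02], [-44.19, 115.74], [2.07, 154.8], [-57.11, 237.11], [16.16, 152.29], [-177.93, 177.93]. Speed limits (degrees/s): [147.25, 147.25, 180, 180, 180, 180].

INTERFACE

Orientations are given as [roll, pitch, yaw] about the fixed x, y, z axes, in that order (R = Rz(yaw) Ry(pitch) Rx(roll)).
In Python, from workcell import robot, read_camera gives the robot as it stands.
- The arm moves only by the tool arm_command, never from a script. Its argument "plan" is text: rows parted by semicolons, each of 5 numbers parted by spaces: the finger opening in mm, from 0 to 91.8, then the shift along the tool's x, y, z in mm, then the turn about the tool's z in rad. A call has 1 to 12 rows; each row is the pose to reach, as a shift and turn from the pose commanded when the call began, along the tool's axes at that moment; what a row does not reach only later rows make up. A row lasts 1/12 s, in which the tool goes at most 41.7 mm and 7.16 degrees, less where a joint would pass 70% of its speed; a pose out of reach is approached as far as the arm can. A call with a gripper value outside its range is refused whole. The fingers move at their own pace and stop on an object; "squeeze" is the grip in N (left out, the last holds). Time passes only in rows, so rows that repeat a pose let the fingers close. It gives the time, the measured TCP pose, the force, the opening and the grip force at its end, in the units of the state.
- robot.get_state(): the state, without advancing time (a new reading comes with each control period).
- read_camera(name): name is "side" or "top"; returns a dict with "img" (480x640x3 uint8, red, green, blue), "fx", "fy", "cx", "cy" (pixels), "dist_coeffs" ([k1, k2, p1, p2, k3] as OpenCV has them; the pictures are not rectified), "T" (4x4, takes a point from camera to world coordinates). Camera axes: x right, y up, looking along -z (the intrinsics and any distortion apply to the point x, -y, -z); pixel columns grow to the right and rows downward; lengths in m; the calibration is good to about 2 mm. A picture is of the moment at which its call begins. There is no depth.
- robot.job_done(): hands the job in; it is judged then, once.
The state is a dict: "time": time; "qpos": joint angles; "qd": joint speeds; "joint_efforts": joint torques, N m; "tcp_pos": TCP position; "tcp_rot": TCP orientation; "wrist_force": force on the tool from outside, world axes, zero at the start; "moment": the same for the moment, N m; "finger_gap": finger opening in m; "grip_force": force on a finger pad.
Only numpy, scipy, OpenCV 4.12 (cv2) and the standard library are available. Lean on these libraries where they do the work, as an engineer would, in place of code of your own. Each camera call takes 0.05 s, during which the arm holds its last target. There are 200 camera calls.

TASK

Squeeze the yellow trigger of the clamped blow gun all the way in to blow the drill jig's pin clean, and let it spring right back. Then take the blue jig cover by its black grip, line it up with the jig's aluminium seat, rest its flat underside on the tip of the pin about a finger's width off centre, slide it across until the hidden hole drops onto the pin, and press it down flat on the seat against the springs. Finish while still holding the cover pressed down, without letting go, and leave the screw jar, tape roll, tin and red pencil where they are.

Things in the scene. Friction and masses are not known exactly. Their poses are not given: they have to be found in the camera images.
- cover: Loose blue jig cover, 0.25 kg: plate 110 (x) x 76 (y) x 18 mm, lying flat. On top, centred, a black bar grip 70 (x) x 18 mm (y), from 18 to 54 mm above the underside; pinch its 18 mm width. Centre of the underside: hidden blind round hole 15 mm across, 14 mm deep, countersunk to about 21 mm. Origin: middle of the hole's mouth, on the underside; z up. Both ends alike: either way round is right.
- jig: Fixed drill jig: dark steel base 160 (x) x 120 (y) x 12 mm; on it an aluminium seat 110 (x) x 76 mm (y), the cover's outline, its top 30 mm above the bench. Two sprung brass lifters 12 mm across at x = -38 and +38 mm stand 5 mm proud; both together start down at 5 N, and 12 N (the cover's weight included) presses the cover flat on the seat. Origin: centre of the underside; z up.
- pin: Fixed upright steel locating pin in the middle of the jig's seat: 12 mm diameter, 12 mm tall above the seat, tapering over its top 4 mm to a flat tip 7 mm across. Origin: its foot, on the seat's top (30 mm above the bench); axes as the jig's.
- blowgun: Fixed air blow gun clamped on its side in a grey stand. Origin: on the bench under the red head; z up. Nozzle along +y, 75 mm high, ends 120 mm out. Black round handle, 24 mm diameter, runs level along +x, 75 mm high, free from x = 20 to 112 mm, over a 12 mm thick stand plate (posts at x = 0 and 127 mm). The yellow trigger lies level beside the handle on its +y side.
- squeeze_point (a point): Point to centre the fingers on, 75 mm above the bench, 65 mm along x and 6 mm along y from the gun's origin; axes as the gun's. Come from above and close along the gun's y: the handle's back lies 18 mm to the -y side, the trigger's outer face at rest about 33 mm to the +y side (about 19 mm when squeezed).
- trigger (a joint): Yellow trigger lever, 8 mm thick, 16 mm high, 92 mm long, on a sprung upright hinge near the gun's head (14 mm along x, 27 mm along y of the gun). 0 = released, 0.27 rad = squeezed fully in; about 8 N at the squeeze point, springs back when let go.
- jar: Bystander: glass jar of screws with a yellow lid, 67 mm across, 90 mm tall. Origin: centre of its underside.
- tape_roll: Bystander: roll of cream masking tape lying flat, 100 mm across, 25 mm high. Origin: centre of its underside.
- tin: Bystander: brown round tin, 86 mm across, 38 mm high. Origin: centre of its underside.
- red_pencil: Bystander: red pencil, 148 mm long (y), 7 mm thick, lying on the bench. Origin: centre of its underside.
Mind the look-alikes: they are no part of the job. Of the things shaped like the cover, the blue one is meant.

How it is judged (in metres and radians):
On the way, in this order (a step that is already met when the one before it is completed fails the run):
1. the blow gun's trigger is squeezed in by the fingers (0.22 rad or more) (value of joint trigger above 0.22 rad and contact force between the fingers and blowgun above 0.5 N), for 0.2 s.
2. the trigger has sprung back (value of joint trigger below 0.04 rad), for 0.2 s.
3. the held cover rests on the tip of the pin, its hole still 10 mm or more off the pin (contact force between cover and pin above 0.3 N and horizontal distance between cover and pin above 0.01 m and z of cover in the frame of pin above 0.007 m and contact force between the fingers and cover above 1 N), for 0.1 s.
4. the cover has dropped onto the pin (pin 4 mm or more inside the hole) (horizontal distance between cover and pin below 0.004 m and z of cover in the frame of pin below 0.008 m), for 0.1 s.
At the end, for the whole second after the job is handed in: The cover is on the pin (hole within 4 mm of the pin's axis), pressed flat on the seat (gap under 2 mm, tilt under 0.05 rad) and in line with the seat within 0.14 rad, at rest, with the fingers still holding it down with more than 2 N; the trigger is released (under 0.04 rad) (horizontal distance between cover and pin below 0.004 m and z of cover in the frame of pin below 0.002 m and angle between the x axis of cover and the x axis of jig, either way round below 0.14 rad and angle between cover's own z axis and vertical below 0.05 rad and contact force between the fingers and cover above 2 N and linear speed of cover below 0.02 m/s and value of joint trigger below 0.04 rad); the arm keeps its last pose, push and grip.
It fails at once if a bystander (jar, tape roll, tin or pencil) is moved by more than 20 mm (distance of any of jar, tape_roll, tin, red_pencil from where it was at the start of the episode above 0.02 m).
It also fails if it takes over 58 s, if anything falls off the work surface, if the arm or the gripper's body presses on something with over 40 N, if the wrist force passes 120 N, or if a joint passes its speed limit or range.

## Working session

There is one attempt and no reset: what is moved stays moved. The work goes in short steps, Python scripts to look and compute and a tool call to move; the robot and the scene stay as the last step left them, time stands still between calls to the robot, and variables do not carry over. Pictures are saved under pics/ and viewed, at most 10 in all, crops included, and the job is handed in when it is done.

Besides the shell and the picture viewer there is one more tool, called after "Call:" as a command line: name --argument value ..., lists and objects as JSON in quotes. arm_command: Moves the arm, as the interface text tells. Its arguments: {"type":"object","properties":{"plan":{"type":"string"},"squeeze":{"type":"number"}},"required":["plan"]}

```bash
mkdir -p pics
cat > h.py <<'E'
import numpy as np, cv2
from workcell import robot, read_camera
def snap(n,f=None):
    c=read_camera(n)
    if f: cv2.imwrite('pics/'+f,c['img'][:,:,::-1])
    return c
def KD(c): return np.array([[c['fx'],0,c['cx']],[0,c['fy'],c['cy']],[0,0,1.]]),np.array(c['dist_coeffs'],float)
def ray(c,uv):
    K,D=KD(c); p=cv2.undistortPoints(np.array(uv,float).reshape(-1,1,2),K,D).reshape(-1,2)
    T=np.array(c['T']); d=np.c_[p[:,0],-p[:,1],-np.ones(len(p))]@T[:3,:3].T
    return T[:3,3],d
def onz(c,uv,z):
    o,d=ray(c,uv); return o+d*((z-o[2])/d[:,2])[:,None]
def tri(c1,uv1,c2,uv2):
    o1,d1=ray(c1,uv1);o2,d2=ray(c2,uv2);r=[]
    for a,b in zip(d1,d2):
        s=np.linalg.lstsq(np.c_[a,-b],o2-o1,rcond=None)[0]
        r.append(np.r_[(o1+a*s[0]+o2+b*s[1])/2,np.linalg.norm(o1+a*s[0]-o2-b*s[1])])
    return np.array(r)
def proj(c,P):
    K,D=KD(c);T=np.array(c['T']); q=(np.atleast_2d(P)-T[:3,3])@T[:3,:3]
    return cv2.projectPoints(q*[1,-1,-1],np.zeros(3),np.zeros(3),K,D)[0].reshape(-1,2)
E
python3 - <<'E'
from h import *
for n in('side','top'):
    c=snap(n,n+'0.png'); print(n,np.round(c['T'],3).tolist(),c['fx'],c['dist_coeffs'])
print(robot.get_state())
E
```

```text
side [[-0.832, 0.329, -0.446, 0.052], [-0.554, -0.51, 0.657, 0.706], [-0.011, 0.794, 0.607, 0.774], [0.0, 0.0, 0.0, 1.0]] 524.8255989356351 [-0.10058804  0.          0.          0.          0.        ]
top [[-0.021, 0.986, -0.163, 0.385], [-1.0, -0.022, -0.003, -0.036], [-0.006, 0.163, 0.987, 1.237], [0.0, 0.0, 0.0, 1.0]] 567.248596738324 [-0.15684054  0.          0.          0.          0.        ]
{'time': 0.1, 'qpos': array([-8.29653863e+01,  1.96334309e+01,  8.73703554e+01,  9.37628445e-04,
        7.30748785e+01, -8.36477632e+00]), 'qd': array([-0.01362173, -0.08759625, -0.17730177,  0.02284631,  0.03652166,
       -0.08888344]), 'joint_efforts': array([ 1.40891891e-03, -4.32004273e+01, -2.44694871e+01,  7.18338741e-02,
        5.25988417e-02, -4.08550659e-05]), 'tcp_pos': array([ 0.13939792, -0.50579031,  0.22611406]), 'tcp_rot': array([-1.79922302e+02, -1.23308439e-02,  1.53991081e+01]), 'wrist_force': array([ 0.65860841,  0.36478028, -0.75586941]), 'moment': array([ 8.86076858e-06,  3.79972158e-02, -7.46487454e-03]), 'grip_force': 0.0, 'finger_gap': 0.09202266607407308}
```

View pics/top0.png

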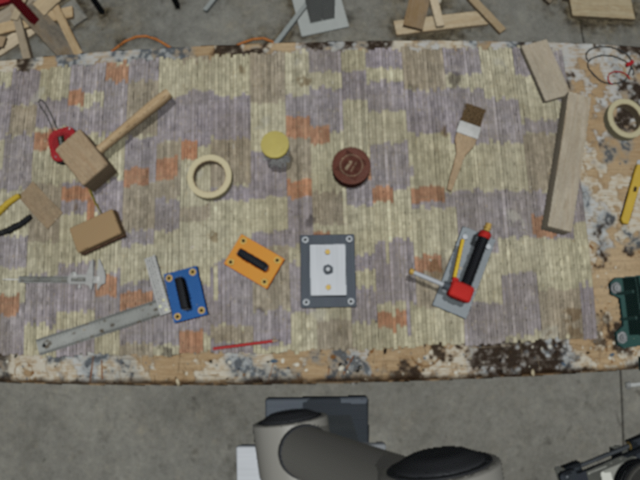

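View pics/side0.png

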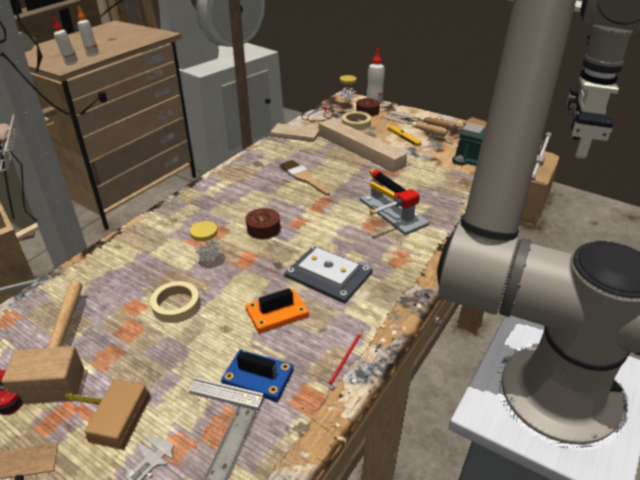

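The top view shows the blue cover at (185,294), with a metal square beside it. The orange look-alike is at (255,261), the jig at (328,270), the gun head at (460,290) with its handle running up to (487,240), and the pencil at (242,344). In the side view they are at: blue (257,373), orange (277,310), jig (330,272), gun (405,200). The blue one fits the text. I'll confirm it in a crop and measure.

```bash
cat > m.py <<'E'
from h import *
def comp(m,roi,k=1):
    x0,y0,x1,y1=roi; z=np.zeros_like(m); z[y0:y1,x0:x1]=m[y0:y1,x0:x1]
    n,l,s,ce=cv2.connectedComponentsWithStats(z,connectivity=8)
    i=1+np.argmax(s[1:,4]); return (l==i).astype(np.uint8),ce[i],s[i]
def rect(m):
    cs,_=cv2.findContours(m,0,2); return cv2.minAreaRect(cv2.convexHull(max(cs,key=cv2.contourArea)))
def hsv(c): return cv2.cvtColor(c['img'],cv2.COLOR_RGB2HSV)
def rng(c,a,b): return cv2.inRange(hsv(c),a,b)//255
E
python3 - <<'E'
from m import *
t=snap('top');s=snap('side')
cv2.imwrite('pics/crop.png',np.vstack([np.hstack([cv2.resize(t['img'][y:y+72,x:x+100],(400,288),interpolation=2) for x,y in ((150,255),(280,232))]),
 np.hstack([cv2.resize(t['img'][220:292+28,405:505],(400,300)[:2],interpolation=2)[:288],cv2.resize(s['img'][330:402,210:310],(400,288),interpolation=2)])])[:,:,::-1])
for n,c,roi,g in(('top',t,(150,255,215,330),0),('side',s,(210,330,310,410),0)):
    m,ce,st=comp(rng(c,(100,120,40),(125,255,255)),roi); r=rect(m); print(n,'blue',ce,st,r)
    hull=cv2.boxPoints(r); print(np.round(hull,1).tolist())
    if n=='top':
        w=onz(c,hull,.018);print(np.round(w,4).tolist(),w.mean(0))
    k,ce,st=comp(rng(c,(0,0,0),(179,255,45)),roi); r=rect(k); print('grip',ce,st,r)
    for z in(.036,.054): print(onz(c,[ce],z))
m,ce,st=comp(rng(t,(0,0,150),(179,60,255)),(302,236,352,305)); r=rect(m);print('seat',ce,st,r); w=onz(t,cv2.boxPoints(r),.03);print(np.round(w,4).tolist(),w.mean(0))
for n,c,roi in(('top',t,(400,215,510,320)),('side',s,(350,160,440,240))):
    for nm,a,b in(('red',(0,150,100),(8,255,255)),('yel',(20,150,120),(32,255,255)),('blk',(0,0,0),(179,255,40))):
        m,ce,st=comp(rng(c,a,b),roi); r=rect(m); print(n,nm,ce,st,np.round(cv2.boxPoints(r),1).tolist())
E
```

```text
top blue [186.23560673 294.68556244] [ 166  267   42   55 1129] ((185.2214813232422, 294.406494140625), (49.52280807495117, 34.732810974121094), 77.125)
[[162.8000030517578, 274.1000061035156], [196.60000610351562, 266.3999938964844], [207.6999969482422, 314.70001220703125], [173.8000030517578, 322.3999938964844]]
[[0.522, 0.317, 0.018], [0.5376, 0.2416, 0.018], [0.4324, 0.2165, 0.018], [0.4165, 0.2908, 0.018]] [0.47712003 0.2664758  0.018     ]
grip [182.71910112 292.62546816] [176 278  15  31 267] ((182.8882293701172, 293.2470397949219), (31.454919815063477, 9.219545364379883), 77.47119140625)
[[0.47937979 0.26723203 0.036     ]]
[[0.47796491 0.26268367 0.054     ]]
side blue [258.57320872 377.89797508] [ 222  350   71   51 1284] ((257.1947326660156, 373.07012939453125), (62.888916015625, 39.968902587890625), 19.79887580871582)
[[220.8000030517578, 381.20001220703125], [234.39999389648438, 343.6000061035156], [293.5, 364.8999938964844], [280.0, 402.5]]
grip [255.74135091 364.63756178] [238 352  36  26 607] ((256.0570983886719, 364.6695861816406), (39.59798049926758, 16.637805938720
[... 875 characters left out ...]
.3999938964844, 235.60000610351562], [487.0, 239.3000030517578], [470.29998779296875, 283.8999938964844]]
side red [407.03465347 194.82673267] [395 189  24  13 202] [[394.3999938964844, 192.39999389648438], [416.3999938964844, 187.3000030517578], [419.0, 198.1999969482422], [396.8999938964844, 203.3000030517578]]
side yel [381.86138614 188.35643564] [371 181  23  16 101] [[369.79998779296875, 184.39999389648438], [371.70001220703125, 180.6999969482422], [394.29998779296875, 192.5], [392.3999938964844, 196.1999969482422]]
side blk [387.74479167 182.63541667] [376 174  27  18 192] [[374.29998779296875, 178.5], [378.5, 172.3000030517578], [402.5, 188.3000030517578], [398.29998779296875, 194.5]]
```

View pics/crop.png

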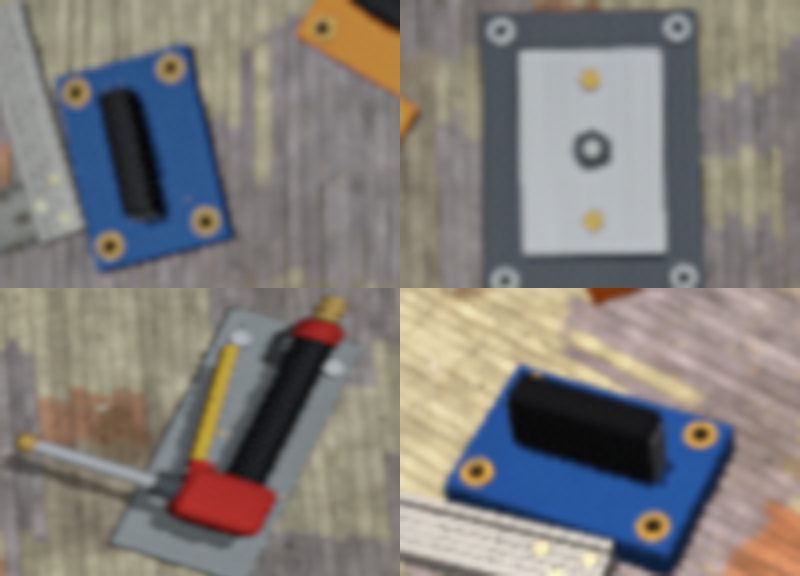

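The crop confirms the blue cover (top (185,294)) beside the metal square. It also shows the jig with its lifters and pin in a line, and the gun's yellow trigger left of the black handle. Next I'll triangulate.

Run:
```python
from m import *
np.set_printoptions(precision=4,suppress=True)
t=snap('top');s=snap('side')
A=tri(t,[(169,278),(192.75,271.75),(201.25,310),(177.5,316.25)],s,[(229.25,375.75),(244.5,351.25),(285.5,366.5),(273.25,389.25)])
print('screws',A,A.mean(0)); d=(A[0]+A[1]-A[2]-A[3]); print('yaw',np.degrees(np.arctan2(d[1],d[0])))
# lifters in both
for c,roi in((t,(312,246,345,298)),(s,(295,245,365,290))):
    m=rng(c,(15,80,120),(32,255,255)); z=np.zeros_like(m);z[roi[1]:roi[3],roi[0]:roi[2]]=m[roi[1]:roi[3],roi[0]:roi[2]]
    n,l,st,ce=cv2.connectedComponentsWithStats(z); print('lift',[(ce[i],st[i,4]) for i in range(1,n) if st[i,4]>2])
    r,ce,st=comp(rng(c,(0,0,150),(179,60,255)),(300,240,354,300) if c is t else (285,240,375,300)); print('seat',ce,st,rect(r))
    h,ce2,st2=comp(rng(c,(0,0,0),(179,255,150))&(cv2.dilate(cv2.morphologyEx(r,3,np.ones((25,25))),None)),(315,255,342,285) if c is t else (310,250,350,285)); print('pin',ce2,st2)
# handle axis: plane intersection
def plane(c,a,b):
    o,d=ray(c,[a,b]); n=np.cross(d[0],d[1]); n/=np.linalg.norm(n); return n,n@o
def line(n1,n2,):
    (a,p),(b,q)=n1,n2; d=np.cross(a,b); d/=np.linalg.norm(d); x=np.linalg.lstsq(np.array([a,b,d]),np.array([p,q,0]),rcond=None)[0]; return x,d
for nm,T,S in(('handle',((465.5,282.05),(482.2,237.45)),((400.4,191.4),(376.4,175.4))),('trig',((453.8,276),(461.9,239.75)),((393.4,194.4),(370.8,182.6)))):
    p,d=line(plane(t,*T),plane(s,*S)); q=onz(t,T,.075)
    print(nm,'dir',d,'yaw',np.degrees(np.arctan2(d[1],d[0])),'z at x:',[(x,p+d*(x-p[0])/d[0]) for x in(.5,.55)],'onz75',q, np.degrees(np.arctan2(*(q[1]-q[0])[1::-1])))
print('redhead',tri(t,[(460.2,290.3)],s,[(407,194.8)]),onz(t,[(460.2,290.3)],.085))
print('nozzle tip',onz(t,[(411.5,272)],.075))
```

```text
screws [[0.5122 0.3015 0.0211 0.0017]
 [0.523  0.2466 0.0277 0.0045]
 [0.4412 0.2292 0.0211 0.0028]
 [0.4289 0.2815 0.0213 0.0017]] [0.4763 0.2647 0.0228 0.0027]
yaw 12.762620782473801
lift [(array([327. , 251.5]), np.int32(12)), (array([328. , 286.8]), np.int32(10))]
seat [327.5238 269.3666] [ 310  244   36   51 1661] ((327.5, 269.0), (50.0, 35.0), 90.0)
pin [327.6027 269.1096] [323 264  10  11  73]
lift [(array([356.    , 254.3333]), np.int32(3)), (array([313.5385, 257.1538]), np.int32(13)), (array([342.8824, 269.4118]), np.int32(17)), (array([296.5, 282.5]), np.int32(4)), (array([295.3333, 288.6667]), np.int32(3))]
seat [339.3206 259.2576] [ 299  240   76   44 1778] ((336.5, 261.5), (43.0, 75.0), 90.0)
pin [330.7419 278.1452] [310 271  40  14  62]
handle dir [-0.9112  0.4114  0.0204] yaw 155.7042873419373 z at x: [(0.5, array([ 0.5   , -0.3336,  0.082 ])), (0.55, array([ 0.55  , -0.3562,  0.0809]))] onz75 [[ 0.4855 -0.3286  0.075 ]
 [ 0.5783 -0.3701  0.075 ]] -24.068021770264547
trig dir [-0.9601  0.2787  0.0228] yaw 163.81096197433078 z at x: [(0.5, array([ 0.5   , -0.3028,  0.086 ])), (0.55, array([ 0.55  , -0.3174,  0.0848]))] onz75 [[ 0.4987 -0.3047  0.075 ]
 [ 0.5744 -0.3263  0.075 ]] -15.93367291001095
redhead [[ 0.4668 -0.3135  0.089   0.0018]] [[ 0.468  -0.3141  0.085 ]]
nozzle tip [[ 0.5093 -0.2167  0.075 ]]
```

```bash
cat > go.py <<'E'
import sys,numpy as np
# usage: go.py x y z yaw(cur)  x y z yaw(target), mm/deg
a=list(map(float,sys.argv[1:])); c,t=np.array(a[:4]),np.array(a[4:]); p=np.radians(c[3]); d=t-c
print('shift',np.round([np.cos(p)*d[0]+np.sin(p)*d[1],np.sin(p)*d[0]-np.cos(p)*d[1],-d[2]],1),'turn',round(-np.radians(d[3]),4))
E
python3 go.py 139 -506 227 15.4 526 -340 150 -24.1; python3 go.py 139 -506 227 15.4 526 -340 210 -24.1
```

```text
shift [417.2 -57.3  77. ] turn 0.6894
shift [417.2 -57.3  17. ] turn 0.6894
```

Call:
arm_command --plan "91.8 417 -57 17 0.69;91.8 417 -57 17 0.69;91.8 417 -57 17 0.69;91.8 417 -57 17 0.69;91.8 417 -57 17 0.69;91.8 417 -57 17 0.69;91.8 417 -57 17 0.69;91.8 417 -57 17 0.69;91.8 417 -57 17 0.69;91.8 417 -57 17 0.69;91.8 417 -57 77 0.69;91.8 417 -57 77 0.69" --squeeze 25

```text
time: 1.3
tcp_pos: [0.5289, -0.3384, 0.1481]
tcp_rot: [-180.0, -0.1, -23.9]
wrist_force: [-0.8, -0.1, 0.0]
finger_gap: 0.0913
grip_force: 0.0
```

Run:
```python
from m import *
t=snap('top');s=snap('side')
st=robot.get_state();print(st['time'],st['tcp_pos'],st['tcp_rot'],st['wrist_force'],st['qpos'])
cv2.imwrite('pics/g1.png',np.hstack([cv2.resize(c['img'][y:y+100,x:x+100],(400,400),interpolation=2) for c,x,y in((t,410,205),(s,340,120))])[:,:,::-1])
```

```text
1.4 [ 0.5257881 -0.3373534  0.1447775] [-179.84595519    0.50370695  -23.96524334] [-1.50817876 -0.17983946 -0.26383105] [-3.97154390e+01  3.42302844e+01  7.66213234e+01  1.23009572e-02
  6.96750014e+01  7.42461558e+01]
```

View pics/g1.png

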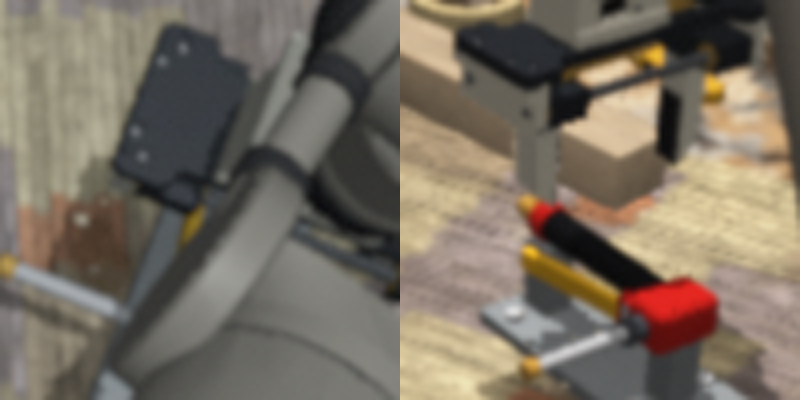

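The side crop shows the open fingers above the handle and trigger, one on each side of the pair. I'll descend, then squeeze.

Call:
arm_command --plan "91.8 0 0 25 0;91.8 0 0 45 0;91.8 0 0 65 0;91.8 0 0 80 0;91.8 0 0 94 0;91.8 0 0 94 0;91.8 0 0 94 0"

```text
time: 1.98
tcp_pos: [0.5259, -0.3415, 0.0568]
tcp_rot: [180.0, -0.0, -24.2]
wrist_force: [0.2, -0.7, -0.3]
finger_gap: 0.0917
grip_force: 0.0
```

Call:
arm_command --plan "30 0 0 0 0;30 0 0 0 0;30 0 0 0 0;30 0 0 0 0;30 0 0 0 0;30 0 0 0 0;30 0 0 0 0;30 0 0 0 0;30 0 0 0 0;30 0 0 0 0;30 0 0 0 0;30 0 0 0 0" --squeeze 25

```text
time: 2.98
tcp_pos: [0.5264, -0.3428, 0.0561]
tcp_rot: [179.8, -0.1, -24.2]
wrist_force: [0.3, -7.5, -1.4]
finger_gap: 0.0363
grip_force: 25.3
```

Call:
arm_command --plan "30 0 0 0 0;30 0 0 0 0;30 0 0 0 0;30 0 0 0 0;91.8 0 0 0 0;91.8 0 0 0 0;91.8 0 0 0 0;91.8 0 0 0 0;91.8 0 0 0 0;91.8 0 0 0 0;91.8 0 0 0 0;91.8 0 0 0 0"

```text
time: 3.98
tcp_pos: [0.526, -0.3406, 0.0555]
tcp_rot: [180.0, 0.0, -24.1]
wrist_force: [0.0, 0.5, 0.2]
finger_gap: 0.0855
grip_force: 0.0
```

```bash
python3 go.py 526 -340 56 -24.1 475 0 240 12.8; python3 go.py 526 -340 56 -24.1 478 265 240 12.8
```

```text
shift [-185.4 -289.5 -184. ] turn -0.644
shift [-290.9 -532.7 -184. ] turn -0.644
```

Call:
arm_command --plan "91.8 0 0 -41 0;91.8 0 0 -82 0;91.8 0 0 -123 0;91.8 0 0 -160 0;91.8 -291 -533 -184 -0.654;91.8 -291 -533 -184 -0.654;91.8 -291 -533 -184 -0.654;91.8 -291 -533 -184 -0.654;91.8 -291 -533 -184 -0.654;91.8 -291 -533 -184 -0.654;91.8 -291 -533 -184 -0.654;91.8 -291 -533 -184 -0.654"

```text
time: 4.98
tcp_pos: [0.4995, -0.0068, 0.2291]
tcp_rot: [180.0, -0.0, 13.3]
wrist_force: [1.2, -0.1, -0.2]
finger_gap: 0.0916
grip_force: 0.0
```

Run:
```python
from m import *
s=robot.get_state();print(s['time'],s['tcp_pos'],s['tcp_rot'])
```

```text
4.9833 [ 0.49950124 -0.00677969  0.22906029] [ 1.79977905e+02 -3.78248214e-03  1.33182617e+01]
```

Call:
arm_command --plan "91.8 42 -270 0 0;91.8 42 -270 0 0;91.8 42 -270 0 0;91.8 42 -270 0 0;91.8 42 -270 0 0;91.8 42 -270 0 0;91.8 42 -270 0 0;50 42 -270 60 0;50 42 -270 60 0;50 42 -270 60 0;50 42 -270 60 0"

```text
time: 5.9
tcp_pos: [0.4784, 0.2637, 0.1684]
tcp_rot: [180.0, 0.1, 13.3]
wrist_force: [0.5, 0.6, 0.9]
finger_gap: 0.0698
grip_force: 0.0
```

Run:
```python
from m import *
t=snap('top');s=snap('side')
st=robot.get_state();print(st['time'],st['tcp_pos'],st['tcp_rot'],st['wrist_force'],st['finger_gap'])
cv2.imwrite('pics/c1.png',np.hstack([cv2.resize(c['img'][y:y+130,x:x+130],(400,400),interpolation=2) for c,x,y in((t,130,225),(s,190,280))])[:,:,::-1])
```

```text
6.0 [0.47988167 0.26393923 0.1704614 ] [-1.79991074e+02 -1.52980136e-01  1.32988424e+01] [-0.80844582 -0.34332558 -0.06099598] 0.06190516037313819
```

View pics/c1.png

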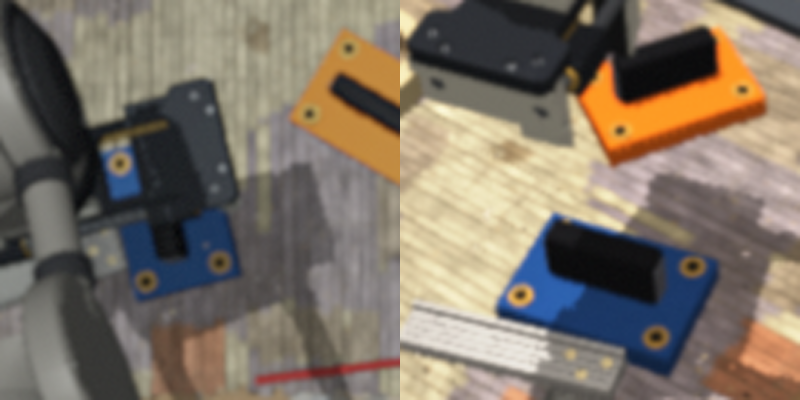

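The gripper sits above the blue cover with the grip between its open fingers, and the orange one is well clear. I'll descend and pinch.

Call:
arm_command --plan "50 0 0 35 0;50 0 0 70 0;50 0 0 100 0;50 0 0 125 0;50 0 0 140 0;50 0 0 145 0;50 0 0 145 0;50 0 0 145 0" --squeeze 40

```text
time: 6.67
tcp_pos: [0.4802, 0.2642, 0.0254]
tcp_rot: [-180.0, -0.2, 13.3]
wrist_force: [-0.2, -0.2, 0.7]
finger_gap: 0.0504
grip_force: 0.0
```

Call:
arm_command --plan "8 0 0 0 0;8 0 0 0 0;8 0 0 0 0;8 0 0 0 0;8 0 0 0 0;8 0 0 0 0;8 0 0 0 0;8 0 0 0 0;8 0 0 0 0;8 0 0 0 0" --squeeze 40

```text
time: 7.5
tcp_pos: [0.479, 0.2643, 0.0243]
tcp_rot: [-180.0, -0.0, 13.3]
wrist_force: [-1.6, 1.4, 5.3]
finger_gap: 0.0176
grip_force: 40.0
```

Call:
arm_command --plan "8 0 0 -15 0;8 0 0 -40 0;8 0 0 -70 0;8 0 0 -100 0;8 0 0 -100 0;8 0 0 -100 0"

```text
time: 8.0
tcp_pos: [0.4795, 0.264, 0.1248]
tcp_rot: [180.0, -0.2, 13.3]
wrist_force: [0.4, -0.0, -3.3]
finger_gap: 0.0177
grip_force: 40.0
```

Run:
```python
from m import *
np.set_printoptions(precision=4,suppress=True)
t=snap('top');s=snap('side')
st=robot.get_state();print(st['time'],st['tcp_pos'],st['tcp_rot'],st['wrist_force'],st['finger_gap'])
L=tri(t,[(327.,251.5),(328,286.8)],s,[(313.54,257.15),(342.88,269.41)]);print('lift',L,L.mean(0));d=L[0]-L[1];print(np.degrees(np.arctan2(d[1],d[0])))
print('pin tip',onz(t,[(327.6,269.1),(328,269.25)],.04))
R=onz(t,[(305,239.5),(349.25,239),(306.25,302),(350.75,301.5)],.012);print('rivets',R,R.mean(0));d=R[0]+R[1]-R[2]-R[3];e=R[0]+R[2]-R[1]-R[3];print(np.degrees(np.arctan2(d[1],d[0])),np.degrees(np.arctan2(-e[0],e[1])))
cv2.imwrite('pics/c2.png',np.hstack([cv2.resize(c['img'][y:y+110,x:x+110],(400,400),interpolation=2) for c,x,y in((t,130,225),(s,190,260))])[:,:,::-1])
```

```text
8.1 [0.4778 0.2635 0.1225] [179.9634   0.1591  13.3374] [-0.1955  0.5836 -2.1915] 0.017515047631103228
lift [[ 0.5609 -0.0438  0.0367  0.0016]
 [ 0.4852 -0.0443  0.0357  0.0019]] [ 0.5231 -0.0441  0.0362  0.0018]
0.3541859301600362
pin tip [[ 0.5234 -0.0438  0.04  ]
 [ 0.523  -0.0447  0.04  ]]
rivets [[ 0.5929  0.004   0.012 ]
 [ 0.5918 -0.0929  0.012 ]
 [ 0.4562  0.0036  0.012 ]
 [ 0.4552 -0.0923  0.012 ]] [ 0.524  -0.0444  0.012 ]
-0.05196290527981901 -0.6181252959045028
```

View pics/c2.png

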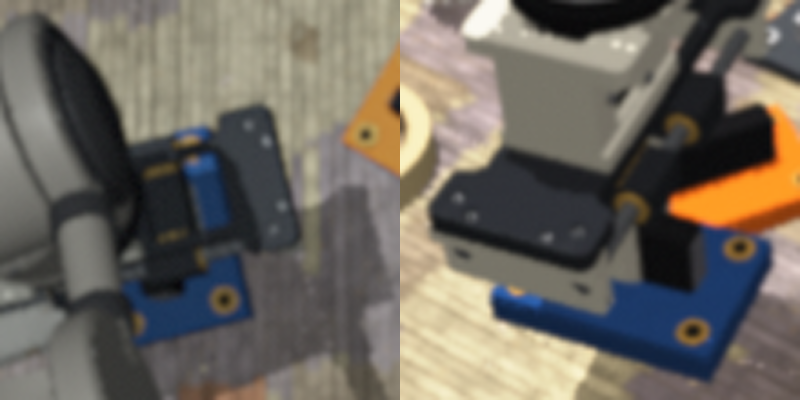

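```bash
python3 - <<'E'
from m import *
np.set_printoptions(precision=4,suppress=True)
t=snap('top');s=snap('side');z=.1167
st=robot.get_state();p=st['tcp_pos'];y=np.radians(13.3);print(p,st['time'])
print('tri C',tri(t,[(191.9,307.2)],s,[(283.5,327.9)]))
C=onz(s,[(283.5,327.9),(270.3,351.)],z);Ct=onz(t,[(191.9,307.2)],z)
print(C,Ct,'edge CD dir',np.degrees(np.arctan2(*(C[1]-C[0])[1::-1]))-90)
ex=np.array([np.cos(y),np.sin(y)]);ey=np.array([-ex[1],ex[0]])
for q in (C[:,:2].mean(0),):
    d=q-p[:2];print('midCD in tool (x,y+left):',d@ex,d@ey)
d=Ct[0,:2]-p[:2];print('C top',d@ex,d@ey)
# before lift: cover measured vs grasp tcp, in tool axes
for q in((.4763,.2647),(.4771,.2665),(.4792,.2655)):
    d=np.array(q)-[.479,.2643];print(d@ex,d@ey)
E
python3 go.py 479 264 124 13.3 523 -64 124 0.0
```

```text
[0.4777 0.2635 0.122 ] 8.2
tri C [[0.4422 0.2264 0.1195 0.0031]]
[[0.4424 0.2238 0.1167]
 [0.4301 0.277  0.1167]] [[0.4437 0.2279 0.1167]] edge CD dir 12.955402816258484
midCD in tool (x,y+left): -0.043331359541628235 -0.0032103814897796058
C top -0.04122907725281702 -0.026808035317182607
-0.0025355630616228746 0.0010104058395187239
-0.0013429304364625883 0.002578088020767017
0.00047069545918118345 0.0011218046998949108
shift [-32.6 329.3  -0. ] turn 0.2321
```

```bash
python3 go.py 478 263.5 122 13.3 523.5 -28 100 0
```

```text
shift [-22.8 294.1  22. ] turn 0.2321
```

Call:
arm_command --plan "8 -1 15 0 0;8 -3 42 0 0.02;8 -5 72 0 0.05;8 -8 102 0 0.08;8 -10 132 0 0.11;8 -12 162 0 0.14;8 -15 192 0 0.17;8 -17 222 0 0.2;8 -19 250 0 0.232;8 -21 274 10 0.232;8 -22 288 20 0.232;8 -23 294 22 0.232"

```text
time: 9.2
tcp_pos: [0.523, -0.0293, 0.0993]
tcp_rot: [-180.0, 0.3, -0.1]
wrist_force: [-0.2, -0.0, -2.4]
finger_gap: 0.0176
grip_force: 40.0
```

Call:
arm_command --plan "8 0 0 0 0;8 0 0 0 0;8 0 0 0 0;8 0 0 0 0"

```text
time: 9.53
tcp_pos: [0.5243, -0.0263, 0.1022]
tcp_rot: [180.0, -0.0, 0.1]
wrist_force: [0.7, -0.0, -1.6]
finger_gap: 0.018
grip_force: 40.0
```

Run:
```python
from m import *
for i in range(4):
    t=snap('top');st=robot.get_state();print(st['time'],st['tcp_pos'],st['tcp_rot'],st['wrist_force'])
s=snap('side')
cv2.imwrite('pics/j1.png',np.hstack([cv2.resize(c['img'][y:y+110,x:x+110],(400,400),interpolation=2) for c,x,y in((t,270,215),(s,270,190))])[:,:,::-1])
```

```text
9.5833 [ 0.52434605 -0.02642265  0.10226526] [ 1.79994239e+02 -3.69784896e-02  1.28203108e-01] [-0.0794759   0.12772628 -2.2488159 ]
9.6333 [ 0.52434796 -0.02652328  0.10226373] [ 1.79991988e+02 -3.71684878e-02  1.26670459e-01] [-0.74714614 -0.36773019 -1.94637599]
9.6833 [ 0.52433472 -0.02666481  0.10225222] [ 1.79989731e+02 -3.65058592e-02  1.14048609e-01] [-0.57645303  0.01535059 -2.08650202]
9.7333 [ 0.52431795 -0.02680412  0.10216577] [ 1.79991138e+02 -2.92380030e-02  1.02784985e-01] [ 0.46356319 -0.57282863 -1.86698465]
```

View pics/j1.png

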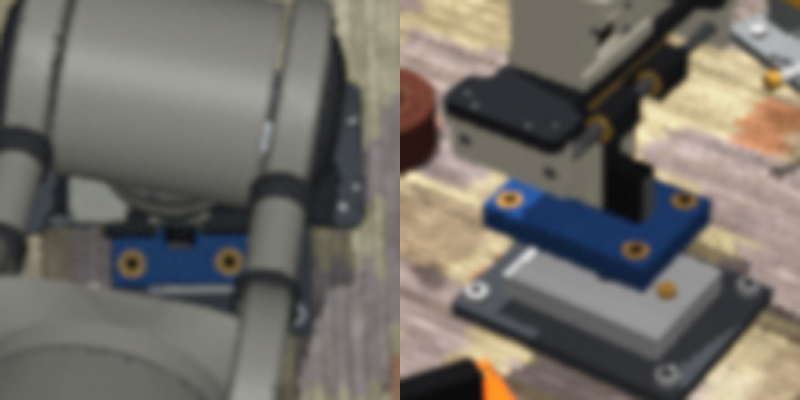

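The side crop shows the cover level above the seat and offset to +y. In the top view the two front screws sit at (306,287) and (333,287). I'll check the cover's offset from the pin with these and the side-view screws.

Run:
```python
from m import *
np.set_printoptions(precision=4,suppress=True)
t=snap('top');s=snap('side');k=.275
D,C=tri(t,[(306.0,287.05),(333.,287.05)],s,[(270+236*k,190+249*k),(270+285*k,190+200*k)]);print(D,C,(C+D)/2)
print(onz(t,[(306.0,287.05),(333.,287.05)],.096))
print(onz(s,[(270+110*k,190+199*k),(270+236*k,190+249*k),(270+285*k,190+200*k)],.096))
st=robot.get_state();print(st['tcp_pos'],st['tcp_rot'])
```

```text
[0.4798 0.     0.0992 0.0031] [ 0.4792 -0.0539  0.0987  0.0018] [ 0.4795 -0.0269  0.099   0.0024]
[[ 0.4815  0.0008  0.096 ]
 [ 0.4803 -0.0535  0.096 ]]
[[ 0.5658 -0.0031  0.096 ]
 [ 0.4804 -0.0038  0.096 ]
 [ 0.4801 -0.0573  0.096 ]]
[ 0.5243 -0.0272  0.102 ] [179.9925  -0.0166   0.0672]
```

Call:
arm_command --plan "8 0 0 10 0;8 0 0 20 0;8 0 0 26 0;8 0 0 30 0;8 0 0 30 0;8 0 0 30 0;8 0 0 30 0;8 0 0 30 0"

```text
time: 10.55
tcp_pos: [0.5245, -0.0275, 0.0722]
tcp_rot: [180.0, -0.0, 0.0]
wrist_force: [0.3, 0.5, -2.1]
finger_gap: 0.0176
grip_force: 40.0
```

Call:
arm_command --plan "8 0 0 1 0;8 0 0 2 0;8 0 0 3 0;8 0 0 4 0;8 0 0 4 0;8 0 0 4 0;8 0 0 4 0"

```text
time: 11.13
tcp_pos: [0.5242, -0.0274, 0.0679]
tcp_rot: [180.0, 0.0, 0.0]
wrist_force: [-0.0, -0.2, -2.3]
finger_gap: 0.0178
grip_force: 40.0
```

Call:
arm_command --plan "8 0 0 1 0;8 0 0 2 0;8 0 0 2 0;8 0 0 2 0;8 0 0 2 0;8 0 0 2 0"

```text
time: 11.63
tcp_pos: [0.5244, -0.0274, 0.0661]
tcp_rot: [180.0, -0.0, 0.0]
wrist_force: [-1.1, 0.2, 3.4]
finger_gap: 0.0177
grip_force: 40.0
```

Contact force about 5.6 N at TCP z 0.0661, which matches the pin tip height. Now I'll hold and slide.

Call:
arm_command --plan "8 0 0 0 0;8 0 0 0 0;8 0 0 0 0;8 0 2 0 0;8 0 4 0 0;8 0 6 0 0;8 0 8 0 0;8 0 10 0 0;8 0 12 0 0;8 0 14 0 0;8 0 14 0 0;8 0 14 0 0"

```text
time: 12.63
tcp_pos: [0.5237, -0.0418, 0.0652]
tcp_rot: [180.0, 0.1, 0.0]
wrist_force: [-0.0, 0.4, -2.3]
finger_gap: 0.0177
grip_force: 40.0
```

Call:
arm_command --plan "8 0 1 0 0;8 0 2 0 0;8 0 2.5 0 0;8 0 2.5 0 0;8 0 2.5 0 0;8 0 2.5 0 0"

```text
time: 13.13
tcp_pos: [0.5242, -0.0439, 0.0659]
tcp_rot: [180.0, 0.0, 0.0]
wrist_force: [-0.4, 0.0, -1.2]
finger_gap: 0.0179
grip_force: 40.0
```

Call:
arm_command --plan "8 0 0 1 0;8 0 0 2 0;8 0 0 3 0;8 0 0 4 0;8 0 0 4 0;8 0 0 4 0;8 0 0 4 0"

```text
time: 13.72
tcp_pos: [0.5243, -0.0439, 0.0619]
tcp_rot: [180.0, -0.0, 0.0]
wrist_force: [0.9, -0.2, -2.2]
finger_gap: 0.0178
grip_force: 40.0
```

Call:
arm_command --plan "8 0 0 1 0;8 0 0 2 0;8 0 0 3 0;8 0 0 4 0;8 0 0 4 0;8 0 0 4 0;8 0 0 4 0" --squeeze 55

```text
time: 14.3
tcp_pos: [0.5243, -0.0439, 0.0582]
tcp_rot: [180.0, -0.0, 0.0]
wrist_force: [-1.4, -0.3, 4.0]
finger_gap: 0.0177
grip_force: 55.0
```

Call:
arm_command --plan "8 0 0 1 0;8 0 0 2 0;8 0 0 3 0;8 0 0 4 0;8 0 0 4 0;8 0 0 4 0;8 0 0 4 0"

```text
time: 14.88
tcp_pos: [0.5243, -0.0439, 0.0545]
tcp_rot: [180.0, -0.0, 0.1]
wrist_force: [-2.8, -0.7, 9.0]
finger_gap: 0.0177
grip_force: 55.0
```

Call:
arm_command --plan "8 0 0 1 0;8 0 0 2 0;8 0 0 2 0;8 0 0 2 0;8 0 0 2 0;8 0 0 2 0;8 0 0 2 0;8 0 0 2 0"

```text
time: 15.55
tcp_pos: [0.5243, -0.0439, 0.0542]
tcp_rot: [180.0, -0.1, 0.1]
wrist_force: [-9.2, 1.6, 24.8]
finger_gap: 0.0178
grip_force: 55.0
```

Run:
```python
from m import *
t=snap('top');s=snap('side');st=robot.get_state();print(st['time'],st['tcp_pos'],st['tcp_rot'],st['wrist_force'],st['grip_force'])
cv2.imwrite('pics/f.png',np.hstack([cv2.resize(c['img'][y:y+110,x:x+110],(400,400),interpolation=2) for c,x,y in((s,350,120),(s,270,200))])[:,:,::-1])
```

```text
15.65 [ 0.52431975 -0.04392279  0.05419704] [ 1.79970134e+02 -7.27433568e-02  5.62481064e-02] [-9.08504033  1.82142176 25.33855062] 55.00684440135956
```

View pics/f.png

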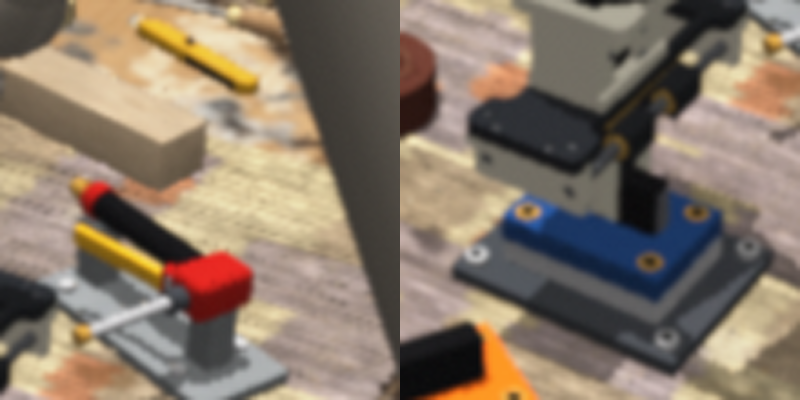

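The cover lies flat on the seat at z 0.0542, with about 25 N pressing it down, and the trigger is out. Handing in.

```bash
python3 -c "
from workcell import robot
print(robot.job_done())"
```

```text
the job is handed in; nothing more can be done
None
```

I handed the job in with the cover on the pin, pressed flat on the seat at about 25 N and still gripped; the trigger was squeezed and looks fully released. No verdict came back, and I didn't check the bystanders' positions at the end, though no move went near them.

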